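Square up the blanks and zero the stop gauge

TASK

Tap the ragged pile of three wooden blanks in the jig square, so that the ends of all three lie flush against the far fence and their sides flush against the left fence (far and left as seen from the robot). Then take the stylus from its holder block and with it press the recessed button next to the readout's display window fully down for a moment, and stand the stylus back in its holder. Leave the readout's other button, the paint jar, the brush and the sanding block alone.

Things in the scene. Friction and masses are not known exactly. Their poses are not given: they have to be found in the camera images.
- jig: Fixed jig: plywood board 170 x 130 x 8 mm (x, y, z); two aluminium fences 15 mm thick, top 48 mm above the bench, along its +x edge (far fence) and +y edge (left fence), other sides open. In their corner a plywood pad, 87 x 57 mm, top 20 mm above the bench, carries the blanks, whose open edges overhang it by 3 mm or more. Origin: centre of the underside; x to the far fence, y to the left fence.
- jig_corner (a point): Inner corner of the jig, at the pad's top where the inner faces of the two fences meet: at (70, 50, 20) mm in the jig's frame, same axes as the jig. A squared blank has its centre at (-45, -30) mm from this point in those axes, its length along x.
- blank_bottom: Lowest of three equal loose hardwood blanks, 90 x 60 x 8 mm (x, y, z), lying flat in a ragged pile in the jig. Origin: centre of its underside; x along its 90 mm length, z up.
- blank_middle: Middle of three equal loose hardwood blanks, 90 x 60 x 8 mm (x, y, z), lying flat in a ragged pile in the jig. Origin: centre of its underside; x along its 90 mm length, z up.
- blank_top: Top of three equal loose hardwood blanks, 90 x 60 x 8 mm (x, y, z), lying flat in a ragged pile in the jig. Origin: centre of its underside; x along its 90 mm length, z up.
- readout: Fixed grey readout box, 60 x 120 x 45 mm (x, y, z). On top: a dark display window (36 x 38 mm) near the +y end and, in a row towards -y, two equal round recesses, 14 mm wide, each with a white spring button 11 mm wide, 6 mm below the box's top: the zero button next to the window (5 mm from the box's centre), the mode button 35 mm further on. Origin: centre of the underside; z up.
- zero_top (a point): Centre of the top of the zero button (the one next to the display window), 39 mm above the bench when up; it moves down with the button.
- zero (a joint): Travel of the zero button: 0 = up, 0.004 m = fully down; springs back; fully down takes about 4 N.
- mode_top (a point): Centre of the top of the mode button (the one farther from the window), 39 mm above the bench when up. Not to be pressed.
- mode (a joint): Travel of the mode button: 0 = up, 0.004 m = fully down.
- holder: Fixed dark wooden holder block, 70 x 70 x 60 mm, with an upright round hole of 16 mm diameter through its middle. Origin: centre of the underside.
- holder_hole (a point): Centre of the holder's hole at the block's top, 60 mm above the bench.
- stylus: Loose upright stylus, 115 mm long: steel pin 7 mm across and 50 mm long, brass shoulder disc 30 mm across (50 to 55 mm above the tip), round wooden handle 22 mm across (55 to 115 mm above the tip). It stands with its pin in the holder's hole, its shoulder on the block's top (tip 10 mm above the bench). Origin: the pin's tip; z up along the stylus.
- jar: Loose paint jar, 68 mm across, 95 mm tall: leave alone. Origin: centre of its underside.
- sanding_block: Loose cork sanding block, 100 x 60 x 32 mm: leave alone. Origin: centre of its underside.
- brush: Loose brush lying flat, handle to its -x: leave alone. Origin: on its underside.

How it is judged (in metres and radians):
On the way, in this order (a step that is already met when the one before it is completed fails the run):
1. all three blanks are square in the jig: each end within 2.5 mm of the far fence and each side within 2.5 mm of the left fence, turned less than 0.045 rad, at rest (x of each of blank_bottom, blank_middle, blank_top in the frame of jig_corner above -0.0475 m and y of each of blank_bottom, blank_middle, blank_top in the frame of jig_corner above -0.0325 m and angle between the x axis of each of blank_bottom, blank_middle, blank_top and the x axis of jig, either way round below 0.045 rad and linear speed of each of blank_bottom, blank_middle, blank_top below 0.01 m/s), for 0.2 s.
2. with the blanks square, the zero button is pressed down (over 3 mm) with the stylus (value of joint zero above 0.003 m and contact force between stylus and readout above 0.8 N and x of each of blank_bottom, blank_middle, blank_top in the frame of jig_corner above -0.0475 m and y of each of blank_bottom, blank_middle, blank_top in the frame of jig_corner above -0.0325 m and angle between the x axis of each of blank_bottom, blank_middle, blank_top and the x axis of jig, either way round below 0.045 rad), for 0.1 s.
At the end, for the whole second after the job is handed in: Blanks square in the jig (ends and sides within 2.5 mm of the fences, turned under 0.045 rad), zero button up, stylus released, at rest and upright (0.12 rad) in the holder, shoulder on the block (tip 6 to 14 mm above the bench, within 8 mm of the hole's axis) (all of step 1 and value of joint zero below 0.001 m and horizontal distance between stylus and holder_hole below 0.008 m and height (world z) of stylus between 0.006 and 0.014 m and angle between stylus's own z axis and vertical below 0.12 rad and linear speed of stylus below 0.01 m/s); the robot touches nothing.
It fails at once if the mode button was pressed (over 2 mm) (value of joint mode above 0.002 m).
It fails at once if the paint jar was moved (distance of jar from where it was at the start of the episode above 0.03 m).
It fails at once if the sanding block was moved (distance of sanding_block from where it was at the start of the episode above 0.03 m).
It fails at once if the brush was moved (distance of brush from where it was at the start of the episode above 0.03 m).
It also fails if it takes over 61 s, if anything falls off the work surface, if the arm or the gripper's body presses on something with over 40 N, if the wrist force passes 120 N, or if a joint passes its speed limit or range.

ROBOT

A 6-joint arm with a two-finger parallel gripper is mounted at the origin on the work surface. World frame = base frame: x ahead of the robot, y to its left, z up, the work surface at z = 0. Lengths are in mm, angles in rad, forces in N, time in s.
With the tool pointing down it reaches from about 350 to 775 mm from the base axis. Payload 7.3 kg.
Tool frame: the origin (TCP) lies at the very end of the fingers, on their centre line; the grasp point (between the pads) lies 19 mm behind it; z points along the fingers, y is the line along which they close (so a half turn about z gives the same grasp; the last joint's range is limited). The gripper opens to 92 mm and grips with 3 to 60 N. Pads are 19 mm wide; open, the fingers measure 130 mm over their backs; the gripper's body (75 mm by 190 mm) begins 47 mm behind the grasp point.
Start: joints at [-1.251, 0.342, 1.524, -0, 1.275, -0.146], TCP at [235.821, -469.077, 226.741] pointing down, gripper open.
Joint ranges: [-2.53, 2.53], [-0.77, 2.02], [0.04, 2.7], [-1, 4.14], [0.28, 2.66], [-3.11, 3.11]. Speed limits (rad/s): [2.57, 2.57, 3.14, 3.14, 3.14, 3.14].

INTERFACE

Orientations are given as [roll, pitch, yaw] about the fixed x, y, z axes, in that order (R = Rz(yaw) Ry(pitch) Rx(roll)).
In Python, from plant import bot gives the robot as it stands.
- The arm moves only by the tool apply_moves, never from a script. Its argument "motion" is text: rows parted by semicolons, each of 4 numbers parted by spaces: the shift along the tool's x, y, z in m, then the turn about the tool's z in degrees. A call has 1 to 8 rows; each row shifts and turns the commanded pose from where the row before left it, along the tool's axes as they then stand; what a row does not reach is not made up. A row lasts 1/8 s, in which the tool goes at most 62.5 mm and 10.7 degrees, less where a joint would pass 70% of its speed; a pose out of reach is approached as far as the arm can. A call with a gripper value outside its range is refused whole. "fingers" is the opening, from -1 (shut) to 1 (fully open), set as the call begins (left out, the last holds). The fingers move at their own pace and stop on an object; the grip force is fixed at half the most. Time passes only in rows, so rows that do not move let the fingers close. It gives the time, the measured TCP pose, the force, the opening and the grip force at its end, in the units of the state.
- bot.get_obs(): the state, without advancing time (a new reading comes with each control period).
- bot.capture(name): name is "scene" or "top"; returns a dict with "img" (480x640x3 uint8, blue, green, red), "range_z" (480x640 float32, mm along the optical axis (not along the pixel's ray), 0 where there is no reading), "fx", "fy", "cx", "cy" (pixels), "world_from_camera" (4x4, takes a point from camera to world coordinates). Camera axes: x right, y down, z forward; pixel columns grow to the right and rows downward; lengths in mm; the calibration is good to about 2 mm. A picture is of the moment at which its call begins.
- bot.close_job(): hands the job in; it is judged then, once.
Trained networks look in a picture, given as the dict that the camera call returned (one of the last four; its "shot" number tells which), for a name from the list of things; names that differ only in an ending like _2 or _b are one class to them, and where a whole thing is asked for, a point or a joint stands for the part that bears it (a point fixed in the world has none). Each returns a list of dicts, best first, with "p" (0 to 1); they miss things now and then, are a little off and sometimes report something else, mostly with a low value. They report only what shows in the picture. A call takes as long as a camera call.
- bot.cut_out(picture, thing): "pixels" (480x640 bool, what is visible of it) and "point" ([column, row] in pixels, amid what is visible of it).
The state is a dict: "time": time; "joint_positions": joint angles; "dq": joint speeds; "tau": joint torques, N m; "tool_pos": TCP position; "tcp_rot": TCP orientation; "contact_force": force on the tool from outside, world axes, zero at the start; "moment": the same for the moment, N m; "grip_width": finger opening in mm; "finger_force": force on a finger pad.
Only numpy, scipy, OpenCV 4.12 (cv2) and the standard library are available. Lean on these libraries where they do the work, as an engineer would, in place of code of your own. Each camera call takes 0.05 s, during which the arm holds its last target. There are 200 camera calls.

## Working session

There is one attempt and no reset: what is moved stays moved. The work goes in short steps, Python scripts to look and compute and a tool call to move; the robot and the scene stay as the last step left them, time stands still between calls to the robot, and variables do not carry over. Pictures are saved under pics/ and viewed, at most 10 in all, crops included, and the job is handed in when it is done.

Besides the shell and the picture viewer there is one more tool, called after ">>>" as name(argument=value, ...) on one line, values as JSON. apply_moves: Moves the arm, as the interface text tells. Its arguments: {"type":"object","properties":{"motion":{"type":"string"},"fingers":{"type":"number"}},"required":["motion"]}

```bash
mkdir -p pics && cat > h.py <<'E'
import numpy as np, cv2
from plant import bot
def world(c,u,v,z=None):
    d=c["range_z"][int(round(v)),int(round(u))] if z is None else z
    p=np.array([(u-c["cx"])/c["fx"]*d,(v-c["cy"])/c["fy"]*d,d,1.]); return (c["world_from_camera"]@p)[:3]
def cloud(c,m):
    v,u=np.nonzero(m&(c["range_z"]>0)); d=c["range_z"][v,u].astype(float)
    P=np.stack([(u-c["cx"])/c["fx"]*d,(v-c["cy"])/c["fy"]*d,d,np.ones_like(d)],1); return (P@c["world_from_camera"].T)[:,:3]
E
python3 - <<'E'
from h import *
import os
o=bot.get_obs();print({k:np.round(v,3) for k,v in o.items()})
for n in("scene","top"):
    c=bot.capture(n);cv2.imwrite(f"pics/{n}0.png",c["img"]);print(n,c["fx"],np.round(c["world_from_camera"],3).tolist())
    for t in["jig","blank_top","readout","holder","stylus","jar","sanding_block","brush","zero_top","mode_top"]:
        for r in bot.cut_out(c,t)[:2]:
            P=cloud(c,r["pixels"])
            if len(P): print(t,round(r["p"],2),np.round(r["point"]),np.round(np.percentile(P,[2,50,98],axis=0)).tolist())
E
```

```text
{'time': np.float64(0.0), 'joint_positions': array([-1.251,  0.343,  1.525,  0.   ,  1.275, -0.146]), 'dq': array([-0.002, -0.   ,  0.   ,  0.001,  0.001, -0.   ]), 'tau': array([-4.0000e-03, -4.3126e+01, -2.4422e+01,  7.1000e-02,  5.6000e-02,
       -0.0000e+00]), 'tool_pos': array([ 235.7  , -468.681,  226.058]), 'tcp_rot': array([-3.14 , -0.   ,  0.466]), 'contact_force': array([-1.291,  0.382,  0.18 ]), 'moment': array([0.012, 0.05 , 0.025]), 'finger_force': np.float64(0.0), 'grip_width': np.float64(92.238)}
scene 555.2538954274955 [[-0.446, 0.704, -0.552, 1215.717], [0.895, 0.351, -0.276, 245.998], [-0.001, -0.617, -0.787, 907.012], [0.0, 0.0, 0.0, 1.0]]
jig 0.72 [275. 214.] [[451.0, -247.0, 2.0], [576.0, -157.0, 28.0], [632.0, -106.0, 50.0]]
blank_top 0.96 [283. 196.] [[492.0, -200.0, 29.0], [542.0, -167.0, 44.0], [584.0, -138.0, 47.0]]
readout 0.95 [538. 277.] [[464.0, 289.0, 0.0], [516.0, 350.0, 44.0], [546.0, 411.0, 49.0]]
readout 0.39 [166. 182.] [[545.0, -469.0, 2.0], [600.0, -430.0, 31.0], [643.0, -405.0, 35.0]]
holder 0.79 [413. 237.] [[485.0, 71.0, -1.0], [546.0, 115.0,
[... 847 characters left out ...]
244.0, 2.0], [537.0, -187.0, 11.0], [625.0, -109.0, 52.0]]
readout 0.6 [129. 299.] [[465.0, 290.0, 12.0], [502.0, 347.0, 45.0], [539.0, 409.0, 51.0]]
readout 0.29 [236. 288.] [[509.0, 100.0, 61.0], [519.0, 109.0, 121.0], [531.0, 121.0, 129.0]]
holder 0.71 [243. 293.] [[484.0, 73.0, -0.0], [518.0, 105.0, 59.0], [556.0, 147.0, 66.0]]
stylus 0.51 [234. 290.] [[509.0, 100.0, 61.0], [520.0, 109.0, 120.0], [534.0, 121.0, 129.0]]
jar 0.72 [278. 179.] [[729.0, -7.0, 4.0], [753.0, 21.0, 93.0], [789.0, 53.0, 100.0]]
sanding_block 0.64 [485. 259.] [[541.0, -466.0, 4.0], [589.0, -432.0, 31.0], [639.0, -404.0, 37.0]]
brush 0.78 [168. 199.] [[667.0, 211.0, 6.0], [729.0, 279.0, 18.0], [826.0, 327.0, 24.0]]
```

```bash
python3 - <<'E'
from h import *
t=cv2.imread("pics/top0.png");s=cv2.imread("pics/scene0.png")
a=cv2.resize(t[230:340,330:450],None,fx=4,fy=4,interpolation=2)   # jig
b=cv2.resize(t[250:350,90:180],None,fx=4,fy=4,interpolation=2)
cv2.imwrite("pics/a.png",np.hstack([a[:400],b[:400]][:2])[:, :800] if a.shape[1]+b.shape[1]<=800 else np.hstack([cv2.resize(a,(432,396)),b[:396]]))
cv2.imwrite("pics/b.png",cv2.resize(s[150:270,205:365],(800,600),interpolation=2))
E
```

```text
(no output)
```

View pics/a.png

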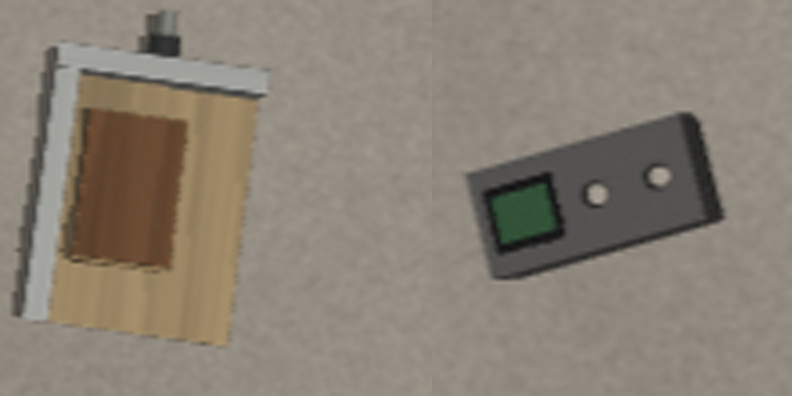

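View pics/b.png

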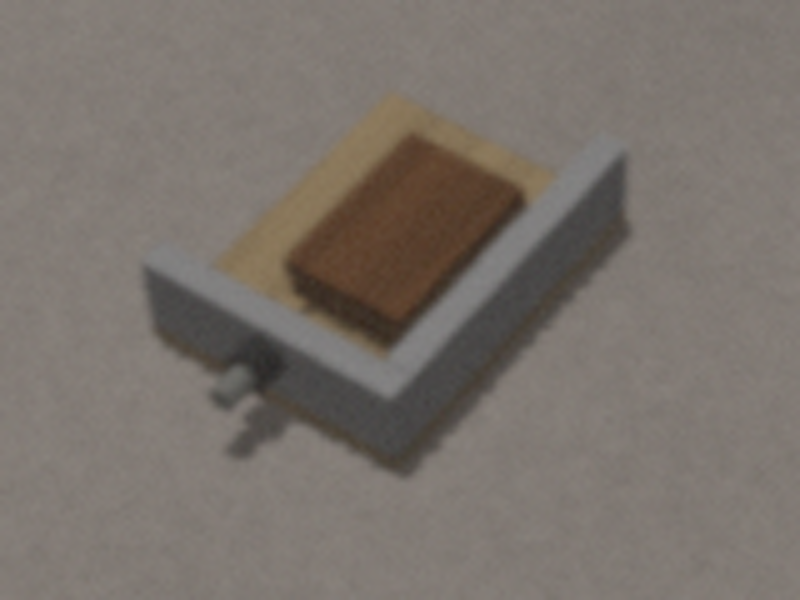

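View pics/top0.png

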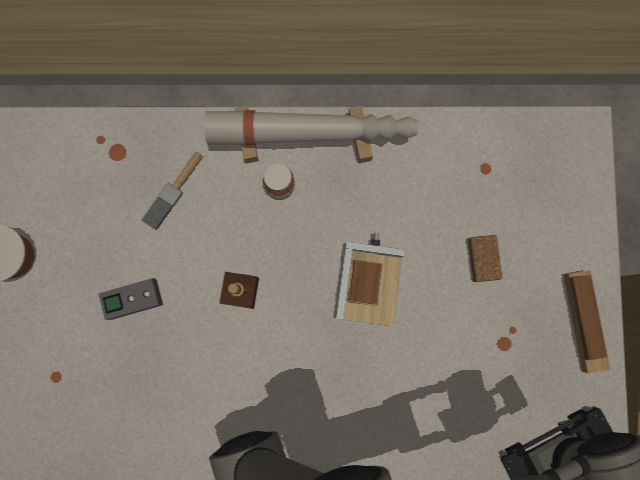

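```bash
cat >> h.py <<'E'
def rect(P,lo,hi):
    Q=P[(P[:,2]>lo)&(P[:,2]<hi)][:,:2].astype(np.float32); return cv2.minAreaRect(Q),len(Q)
def roi(c,x0,x1,y0,y1):
    P=cloud(c,np.ones((480,640),bool)); return P[(P[:,0]>x0)&(P[:,0]<x1)&(P[:,1]>y0)&(P[:,1]<y1)]
E
python3 - <<'E'
from h import *
from scipy.optimize import minimize
for n in("scene","top"):
    c=bot.capture(n)
    ro=roi(c,440,570,270,430); 
    print(n,"readout",rect(ro,38,56), "top z",np.median(ro[ro[:,2]>38,2]))
    ho=roi(c,470,570,60,160); print("holder",rect(ho,52,68)); 
    st=ho[ho[:,2]>118]; print("stylus top",np.round(np.percentile(st,[2,50,98],axis=0),1).tolist(),len(st))
    print("shoulder/holder z",np.median(ho[(ho[:,2]>52)&(ho[:,2]<70),2]))
    j=roi(c,430,650,-270,-80)
    F=j[(j[:,2]>44)&(j[:,2]<56)]; B=j[(j[:,2]>4)&(j[:,2]<54)]
    print("jig all",rect(j,4,54)); print('hist',np.histogram(j[:,2],bins=range(0,60,3)))
    # blanks by mask
    for r in bot.cut_out(c,"blank_top")[:1]: 
        P=cloud(c,r["pixels"]); print("blank",round(r["p"],2),[rect(P,a,b) for a,b in((38,54),(24,40))])
# button pixels in top view
g=c["img"][285:312,120:160]; w=(g.min(2)>150).astype(np.uint8)
k,l,s,ce=cv2.connectedComponentsWithStats(w)
for i in range(1,k):
    if s[i,4]>8:
        u,v=ce[i]+[120,285]; print("btn",s[i,4],u,v,world(c,u,v))
E
```

```text
scene readout (((502.675537109375, 349.3243408203125), (64.81009674072266, 121.53913879394531), 16.28714942932129), 1840) top z 45.11348447989269
holder (((521.6675415039062, 108.98722839355469), (71.72737884521484, 73.9935073852539), 81.90631103515625), 941)
stylus top [[512.1, 101.4, 118.8], [526.0, 110.7, 123.9], [533.7, 120.7, 127.3]] 100
shoulder/holder z 59.99169268776916
jig all (((542.9434814453125, -172.40994262695312), (178.20010375976562, 215.20870971679688), 86.1668701171875), 3955)
hist (array([1408,  319,  473,  259,   77,   87,  132,  107,  111,  106,  136,
        133,  161,  256,  705,  601,  406,   30,    0]), array([ 0,  3,  6,  9, 12, 15, 18, 21, 24, 27, 30, 33, 36, 39, 42, 45, 48,
       51, 54, 57]))
blank 0.71 [(((541.5631103515625, 123.20823669433594), (49.90446472167969, 98.31689453125), 35.1474494934082), 224), (((541.9494018554688, 123.01609802246094), (49.95631408691406, 97.99415588378906), 34.930503845214844), 219)]
top readout (((502.6603698730469, 351.56414794921875), (60.9732551574707, 121.91571044921875), 15.740592956542969), 1510) top z 44.90548308848747
holder (((520.885498046875, 111.107421875), (71.19859313964844, 69.91443634033203), 80.37921905517578), 939)
stylus top [[511.3, 103.1, 120.1], [521.5, 112.0, 124.2], [531.9, 121.7, 129.4]] 86
shoulder/holder z 59.78436045571448
jig all (((539.7454833984375, -175.80462646484375), (188.4573974609375, 216.5144805908203), 89.77196502685547), 4593)
hist (array([1297,  864,  818,  519,  148,   91,  138,  106,   33,   23,   22,
         49,  100,  292,  588,  634,  394,   99,   14]), array([ 0,  3,  6,  9, 12, 15, 18, 21, 24, 27, 30, 33, 36, 39, 42, 45, 48,
       51, 54, 57]))
blank 0.74 [(((537.4912719726562, -167.39303588867188), (60.231075286865234, 89.9083251953125), 82.34062957763672), 1080), (((537.7544555664062, -167.8208465576172), (57.75790786743164, 88.7865982055664), 77.4754409790039), 90)]
```

```bash
python3 - <<'E'
from h import *
from scipy.optimize import differential_evolution as DE
for n in("top","scene"):
    c=bot.capture(n); M=np.ones((480,640),bool)
    # only pixels near: fence-top: z 43..54, low saturation
    P=cloud(c,M); v,u=np.nonzero(c["range_z"]>0); col=c["img"][v,u].astype(int)
    near=(P[:,0]>430)&(P[:,0]<650)&(P[:,1]>-270)&(P[:,1]<-80)
    sat=col.max(1)-col.min(1)
    f=near&(P[:,2]>42)&(P[:,2]<54)&(sat<25)&(col.min(1)>90)
    # project pixels onto plane z=48
    W=c["world_from_camera"]; o=W[:3,3]
    d=np.stack([(u-c["cx"])/c["fx"],(v-c["cy"])/c["fy"],np.ones(len(u))],1)@W[:3,:3].T
    X=(o+d*((48-o[2])/d[:,2])[:,None])[:,:2]
    n2=near.nonzero()[0]; Xn=X[n2]; lab=f[n2]
    def model(p,X):
        t=p[2];q=(X-p[:2])@np.array([[np.cos(t),-np.sin(t)],[np.sin(t),np.cos(t)]]) # jig-frame
        return (abs(q[:,0])<85)&(abs(q[:,1])<65)&((q[:,0]>70)|(q[:,1]>50))
    cost=lambda p:np.mean(model(p,Xn)!=lab)
    r=DE(cost,[(510,570),(-210,-140),(-.35,.2)],seed=0,popsize=25,tol=1e-8,maxiter=200)
    t=r.x[2];cor=r.x[:2]+np.array([[np.cos(t),-np.sin(t)],[np.sin(t),np.cos(t)]])@[70,50]
    print(n,r.x,r.fun,lab.sum(),"corner",cor)
    # top blank, brown pixels projected to z=44
    br=near&(P[:,2]>38)&(P[:,2]<50)&(col[:,2]-col[:,0]>25)&(col.max(1)<150)
    X4=(o+d*((44-o[2])/d[:,2])[:,None])[:,:2][br].astype(np.float32)
    print("top blank",cv2.minAreaRect(X4),br.sum())
    g=col[near&br].mean(0);print(g)
    if n=="top":
        for uu,vv in((131.2,298.3),(147,294.2)):
            print("btn",world(c,uu,vv))
E
```

```text
top [ 5.33551487e+02 -1.77303094e+02 -1.41302031e-01] 0.005066106511800322 848 corner [ 609.89544412 -137.65968095]
top blank ((536.1604614257812, -166.98033142089844), (60.11398696899414, 92.7372055053711), 82.34335327148438) 1087
[ 48.69733211  71.52621895 100.78656854]
btn [503.52615316 346.60198572  35.22297657]
btn [512.23825718 311.04001765  39.33961262]
scene [ 5.34568614e+02 -1.78660976e+02 -1.38626229e-01] 0.0030877812086457872 781 corner [ 610.80622015 -138.81342392]
top blank ((541.2577514648438, -165.18577575683594), (66.48905181884766, 93.33354949951172), 82.1108169555664) 942
[46.5626327  64.85031847 89.79193206]
```

>>> apply_moves(motion="0 0 0.02 8.7; 0 0 0.02 8.7; 0 0 0.02 8.7; 0 0 0.02 8.6; 0.02 -0.044 0 0; 0.022 -0.044 0 0; 0.022 -0.044 0 0; 0.022 -0.044 0 0", fingers=-0.7)

```text
time: 2.4
tool_pos: [346.3, -305.6, 146.9]
tcp_rot: [3.141, -0.001, -0.14]
contact_force: [0.7, -0.8, 0.6]
grip_width: 17.1
finger_force: 0.0
```

>>> apply_moves(motion="0.021 -0.043 0 0; 0.021 -0.043 0 0; 0.021 -0.043 0 0; 0.021 -0.043 0 0; 0 0 0.04 0; 0 0 0.04 0; 0 0 0.03 0; 0 0 0 0")

```text
time: 3.4
tool_pos: [451.4, -147.5, 35.2]
tcp_rot: [-3.14, 0.004, -0.14]
contact_force: [-0.7, 0.1, 0.7]
grip_width: 13.7
finger_force: 0.0
```

>>> apply_moves(motion="0 0 0.02 0; 0.01 0 0 0; 0.01 0 0 0; 0.008 0 0 0; 0.008 0 0 0; 0.008 0 0 0; 0.004 0 0 0; 0 0 0 0")

```text
time: 4.4
tool_pos: [500.4, -154.9, 16.6]
tcp_rot: [3.141, -0.0, -0.14]
contact_force: [0.3, -0.2, 0.3]
grip_width: 13.8
finger_force: 0.0
```

>>> apply_moves(motion="0.003 0 0 0; 0.002 0 0 0; 0.001 0 0 0; 0 0 0 0")

```text
time: 4.9
tool_pos: [504.2, -155.1, 16.4]
tcp_rot: [-3.141, 0.004, -0.14]
contact_force: [-7.0, 0.8, 2.6]
grip_width: 13.6
finger_force: 3.4
```

>>> apply_moves(motion="0.001 0 0 0; 0.001 0 0 0; 0.001 0 0 0; 0 0 0 0")

```text
time: 5.4
tool_pos: [504.3, -155.0, 16.0]
tcp_rot: [-3.14, 0.011, -0.14]
contact_force: [-14.9, -0.8, 8.7]
grip_width: 13.8
finger_force: 7.7
```

>>> apply_moves(motion="-0.01 0 0 0; -0.02 0 0 0; -0.01 0 -0.04 0; 0 0.04 -0.05 0; 0 0.05 0 0; 0 0.05 0 0; 0 0 0 0")

```text
time: 6.28
tool_pos: [450.0, -291.6, 105.8]
tcp_rot: [3.14, -0.002, -0.144]
contact_force: [-0.6, 0.4, 0.2]
grip_width: 13.8
finger_force: 0.0
```

```bash
cat >> h.py <<'E'
C=np.array([610.3,-138.2]);T=-0.14
def jig(X): return (X-C)@np.array([[np.cos(T),-np.sin(T)],[np.sin(T),np.cos(T)]])
def blanks():
    for n in("top","scene"):
        c=bot.capture(n);P=cloud(c,np.ones((480,640),bool)); v,u=np.nonzero(c["range_z"]>0); col=c["img"][v,u].astype(int)
        q=jig(P[:,:2]); near=(abs(q[:,0]+70)<85)&(abs(q[:,1]+50)<65)
        br=near&(P[:,2]>38)&(P[:,2]<50)&(col[:,2]-col[:,0]>25)&(col.max(1)<150)
        W=c["world_from_camera"]; o=W[:3,3]
        d=np.stack([(u-c["cx"])/c["fx"],(v-c["cy"])/c["fy"],np.ones(len(u))],1)@W[:3,:3].T
        X=jig((o+d*((44-o[2])/d[:,2])[:,None])[:,:2][br]).astype(np.float32)
        print(n,"top blank jig frame",cv2.minAreaRect(X),br.sum(),"z",np.median(P[br,2]))
    return c
E
python3 - <<'E'
from h import *
blanks()
t=bot.capture("top")["img"];s=bot.capture("scene")["img"]
cv2.imwrite("pics/c.png",np.hstack([cv2.resize(t[235:330,330:410],(400,475),interpolation=2),cv2.resize(s[160:255,225:305],(400,475),interpolation=2)]))
E
```

```text
top top blank jig frame ((-45.775962829589844, -39.188232421875), (90.30281066894531, 60.22476577758789), 0.09617875516414642) 1084 z 43.74255027229094
scene top blank jig frame ((-53.699951171875, -37.282989501953125), (100.83891296386719, 68.06809997558594), 0.1755998730659485) 912 z 44.04871799054996
```

View pics/c.png

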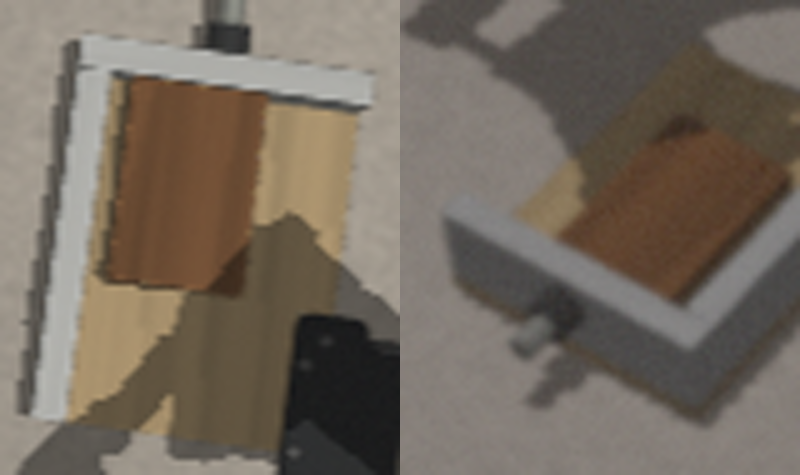

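>>> apply_moves(motion="0 0 0 -10; 0 0 0 -10; 0 0 0 -10; 0 0 0 -10; 0 0 0 -10; 0 0 0 -10; 0 0 0 -10; 0 0 0 -10", fingers=-0.35)

```text
time: 7.48
tool_pos: [450.5, -286.8, 105.5]
tcp_rot: [-3.142, -0.0, 1.264]
contact_force: [1.1, 0.3, -0.4]
grip_width: 29.9
finger_force: 0.0
```

>>> apply_moves(motion="0 0 0 -10; 0.02 0.045 0 0; 0.02 0.045 0 0; 0 0 0.045 0; 0 0 0.025 0; 0 0 0 0")

```text
time: 8.22
tool_pos: [543.8, -258.9, 33.5]
tcp_rot: [-3.137, -0.002, 1.433]
contact_force: [0.2, 0.1, 0.4]
grip_width: 29.9
finger_force: 0.0
```

>>> apply_moves(motion="0.012 0.004 0.018 0; 0.012 0 0 0; 0.008 0 0 0; 0.008 0 0 0; 0.006 0 0 0; 0.004 0 0 0; 0.003 0 0 0; 0.002 0 0 0")

```text
time: 9.22
tool_pos: [556.5, -207.4, 17.6]
tcp_rot: [3.141, 0.0, 1.431]
contact_force: [0.8, -1.9, -0.1]
grip_width: 29.7
finger_force: 0.4
```

>>> apply_moves(motion="0.001 0 0 0; 0.001 0 0 0; 0.001 0 0 0; 0 0 0 0")

```text
time: 9.72
tool_pos: [556.9, -204.2, 17.5]
tcp_rot: [-3.142, -0.0, 1.431]
contact_force: [-0.3, -0.5, 1.6]
grip_width: 29.5
finger_force: 0.2
```

>>> apply_moves(motion="0.001 0 0 0; 0.001 0 0 0; 0.001 0 0 0; 0 0 0 0")

```text
time: 10.22
tool_pos: [557.0, -202.6, 17.5]
tcp_rot: [-3.142, 0.002, 1.431]
contact_force: [-2.2, -6.5, -1.1]
grip_width: 29.6
finger_force: 3.4
```

>>> apply_moves(motion="0.001 0 0 0; 0.001 0 0 0; 0.001 0 0 0; 0 0 0 0")

```text
time: 10.72
tool_pos: [557.1, -202.6, 17.8]
tcp_rot: [3.141, 0.006, 1.431]
contact_force: [-5.2, -18.1, -1.1]
grip_width: 29.4
finger_force: 9.3
```

>>> apply_moves(motion="-0.004 0 0 0; -0.02 0 0 0; -0.03 0 -0.03 0; -0.05 0 -0.05 0; 0 0 0 10; 0 0 0 10; 0 0 0 10; 0 0 0 10")

```text
time: 11.72
tool_pos: [543.8, -296.2, 91.7]
tcp_rot: [-3.141, -0.0, 0.727]
contact_force: [0.4, 0.7, 0.3]
grip_width: 29.9
finger_force: 0.0
```

```bash
python3 - <<'E'
from h import *
blanks()
t=bot.capture("top")["img"];s=bot.capture("scene")["img"]
cv2.imwrite("pics/d.png",np.hstack([cv2.resize(t[235:330,330:410],(400,475),interpolation=2),cv2.resize(s[160:255,225:305],(400,475),interpolation=2)]))
E
```

```text
top top blank jig frame ((-46.31486129760742, -30.18741798400879), (58.501434326171875, 90.50328826904297), 89.93062591552734) 1065 z 43.78326051289173
scene top blank jig frame ((-46.56639862060547, -32.67715072631836), (86.4453353881836, 56.631141662597656), 0.1070978194475174) 659 z 44.07340415453905
```

View pics/d.png

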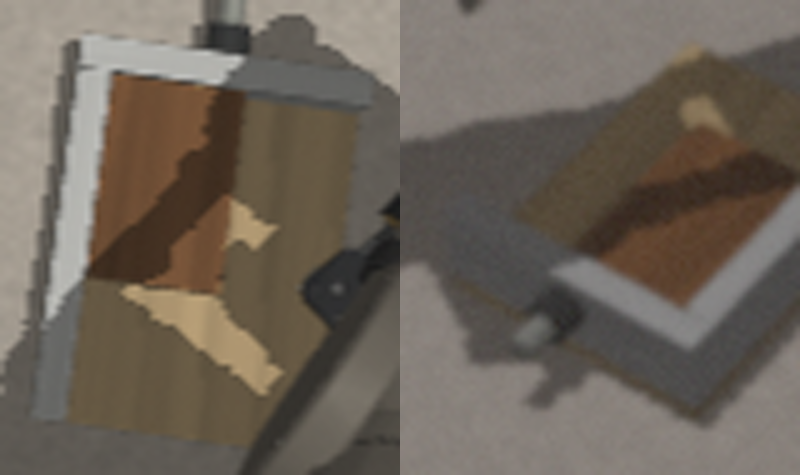

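>>> apply_moves(motion="0 0 0 10; 0 0 0 10; 0 0 0 10; 0 0 0 10; 0 0 0 9.7; -0.03 -0.045 0 0; -0.03 -0.045 0 0; -0.03 -0.046 0 0", fingers=-0.7)

```text
time: 12.92
tool_pos: [472.3, -147.6, 91.8]
tcp_rot: [-3.142, -0.0, -0.132]
contact_force: [1.1, 0.7, -0.1]
grip_width: 13.9
finger_force: 0.0
```

>>> apply_moves(motion="0 0 0.03 0; 0 0 0.03 0; 0 0 0.014 0; 0 0 0 0")

```text
time: 13.42
tool_pos: [472.7, -148.7, 17.2]
tcp_rot: [-3.141, 0.002, -0.134]
contact_force: [-0.7, -0.4, 0.7]
grip_width: 13.5
finger_force: 0.0
```

>>> apply_moves(motion="0.01 0 0 0.4; 0.01 0 0 0; 0.006 0 0 0; 0.003 0 0 0; 0.002 0 0 0; 0.001 0 0 0; 0.001 0 0 0; 0 0 0 0")

```text
time: 14.42
tool_pos: [505.2, -153.2, 17.6]
tcp_rot: [-3.141, 0.001, -0.142]
contact_force: [-2.3, 0.3, 0.7]
grip_width: 14.1
finger_force: 1.2
```

>>> apply_moves(motion="0.001 0 0 0; 0.001 0 0 0; 0 0 0 0")

```text
time: 14.8
tool_pos: [505.2, -153.1, 17.5]
tcp_rot: [-3.141, 0.005, -0.141]
contact_force: [-10.5, -0.2, 6.9]
grip_width: 14.0
finger_force: 4.9
```

>>> apply_moves(motion="-0.01 0 0 0; -0.02 0 -0.02 0; 0 0 -0.05 0; 0 0 -0.05 0; 0 0 -0.04 0; 0.001 -0.05 0 0; 0.002 -0.05 0 0; 0.002 -0.05 0 0", fingers=0.2)

```text
time: 15.8
tool_pos: [504.5, -0.2, 178.0]
tcp_rot: [-3.141, -0.002, -0.142]
contact_force: [0.7, -0.2, 0.8]
grip_width: 55.2
finger_force: 0.0
```

>>> apply_moves(motion="0.002 -0.05 0 0; 0.002 -0.05 0 0; 0 -0.015 0 0; 0 0 0 0")

```text
time: 16.3
tool_pos: [524.2, 112.1, 177.5]
tcp_rot: [3.141, -0.0, -0.14]
contact_force: [0.9, -0.4, 0.1]
grip_width: 55.0
finger_force: 0.0
```

```bash
python3 - <<'E'
from h import *
blanks()
o=bot.get_obs();print(np.round(o["tool_pos"],1),np.round(o["tcp_rot"],3))
c=bot.capture("top")
t=c["img"];s=bot.capture("scene")["img"]
cv2.imwrite("pics/e.png",np.hstack([cv2.resize(t[235:330,330:410],(400,475),interpolation=2),cv2.resize(s[160:255,225:305],(400,475),interpolation=2)]))
E
```

```text
top top blank jig frame ((-45.914485931396484, -30.370559692382812), (59.0142822265625, 90.31073760986328), 89.8325424194336) 1062 z 43.93366132904134
scene top blank jig frame ((-59.25222396850586, -32.42360305786133), (57.451385498046875, 111.931396484375), 89.4137954711914) 853 z 44.24731253142511
[524.2 110.7 177.6] [ 3.141 -0.    -0.142]
```

View pics/e.png

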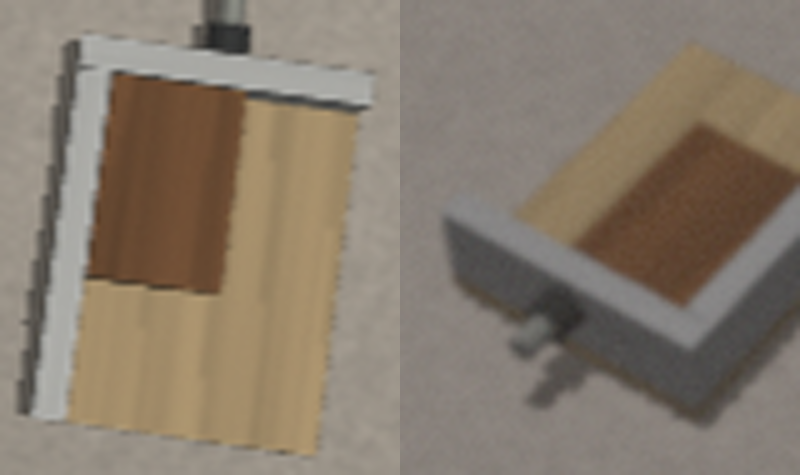

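>>> apply_moves(motion="-0.002 0 0.04 0; 0 0 0.035 0; 0 0 0.022 0; 0 0 0 0; 0 0 0 0")

```text
time: 17.12
tool_pos: [523.1, 111.4, 81.7]
tcp_rot: [-3.141, -0.002, -0.143]
contact_force: [0.4, 0.8, 1.8]
grip_width: 54.8
finger_force: 0.0
```

>>> apply_moves(motion="0 0 0 0; 0 0 0 0; 0 0 0 0; 0 0 0 0; 0 0 0 0; 0 0 0 0", fingers=-1)

```text
time: 17.88
tool_pos: [522.4, 112.0, 80.9]
tcp_rot: [-3.142, -0.0, -0.142]
contact_force: [-1.5, 0.3, 2.4]
grip_width: 21.7
finger_force: 30.0
```

>>> apply_moves(motion="0 0 -0.03 0; 0 0 -0.04 0; 0 0 -0.01 0; -0.01 -0.046 0 0; -0.01 -0.046 0 0; -0.01 -0.046 0 0; -0.01 -0.046 0 0; -0.01 -0.045 0 0")

```text
time: 18.88
tool_pos: [504.4, 347.0, 159.1]
tcp_rot: [3.14, 0.002, -0.142]
contact_force: [1.2, 0.1, -0.3]
grip_width: 21.6
finger_force: 30.0
```

>>> apply_moves(motion="0 0 0.01 0; 0 0 0 0")

```text
time: 19.12
tool_pos: [504.1, 344.9, 148.4]
tcp_rot: [3.139, 0.003, -0.141]
contact_force: [-0.1, -0.5, -1.5]
grip_width: 21.4
finger_force: 30.0
```

```bash
python3 - <<'E'
from h import *
o=bot.get_obs();print(np.round(o["tool_pos"],1),np.round(o["tcp_rot"],3),o["grip_width"])
t=bot.capture("top");c=bot.capture("scene");s=c["img"]
for cc in(t,c):
    for q in([504.1,345.7,39],[o["tool_pos"][0],o["tool_pos"][1],o["tool_pos"][2]-71]):
        p=np.linalg.inv(cc["world_from_camera"])@np.r_[q,1];print(np.round([p[0]/p[2]*cc["fx"]+cc["cx"],p[1]/p[2]*cc["fy"]+cc["cy"]],1))
    for n in("stylus",):
        for r in bot.cut_out(cc,n)[:1]:print(n,r["p"],r["point"])
cv2.imwrite("pics/f.png",cv2.resize(s[200:320,460:620],(800,600),interpolation=2))
E
```

```text
[504.1 344.9 148.4] [ 3.139e+00  3.000e-03 -1.410e-01] 21.42574873550599
[131.1 298. ]
[126.  297.6]
[533.7 274. ]
[539.7 262. ]
stylus 0.68 [552.2, 237.3]
```

View pics/f.png

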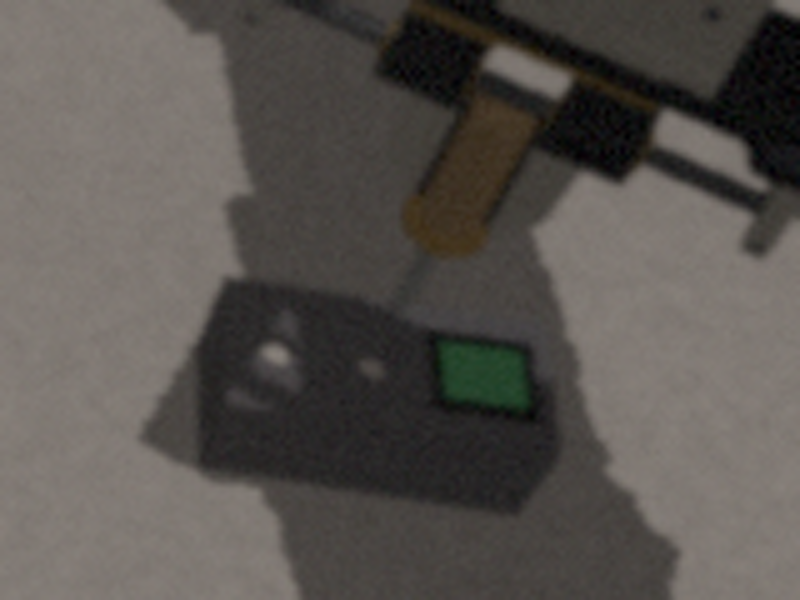

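>>> apply_moves(motion="0 -0.0015 0.015 0; 0 0 0.015 0; 0 0 0.005 0; 0 0 0 0")

```text
time: 19.82
tool_pos: [505.1, 347.1, 114.9]
tcp_rot: [3.141, 0.001, -0.142]
contact_force: [-0.1, -0.5, 0.2]
grip_width: 21.6
finger_force: 30.0
```

>>> apply_moves(motion="0 0 0.002 0; 0 0 0.002 0; 0 0 0.002 0; 0 0 0.001 0; 0 0 0 0")

```text
time: 20.45
tool_pos: [505.5, 347.3, 108.9]
tcp_rot: [-3.141, -0.0, -0.142]
contact_force: [-0.0, -0.4, 1.2]
grip_width: 21.6
finger_force: 30.0
```

>>> apply_moves(motion="0 0 0.001 0; 0 0 0.001 0; 0 0 0.001 0; 0 0 0 0; 0 0 0 0")

```text
time: 21.08
tool_pos: [505.5, 347.3, 105.8]
tcp_rot: [-3.141, -0.0, -0.142]
contact_force: [-0.2, 0.5, 3.7]
grip_width: 21.5
finger_force: 30.0
```

>>> apply_moves(motion="0 0 0.001 0; 0 0 0.001 0; 0 0 0 0; 0 0 0 0")

```text
time: 21.58
tool_pos: [505.8, 347.4, 105.5]
tcp_rot: [-3.141, -0.002, -0.142]
contact_force: [-2.6, -0.9, 12.7]
grip_width: 21.6
finger_force: 30.0
```

>>> apply_moves(motion="0 0 -0.01 0; 0 0 -0.03 0; 0 0 -0.017 0; 0.01 0.046 0 0; 0.01 0.046 0 0; 0.01 0.046 0 0; 0.01 0.046 0 0; 0.01 0.0465 0 0")

```text
time: 22.58
tool_pos: [522.0, 110.5, 160.4]
tcp_rot: [3.141, 0.001, -0.141]
contact_force: [-0.4, 0.2, -0.2]
grip_width: 21.6
finger_force: 30.0
```

>>> apply_moves(motion="0 0 0 0; 0 0 0 0")

```text
time: 22.82
tool_pos: [522.2, 112.3, 160.5]
tcp_rot: [-3.141, 0.001, -0.142]
contact_force: [-0.3, 1.0, -1.4]
grip_width: 21.3
finger_force: 30.0
```

```bash
python3 - <<'E'
from h import *
o=bot.get_obs();print(np.round(o["tool_pos"],1),np.round(o["tcp_rot"],3),o["grip_width"])
t=bot.capture("top");c=bot.capture("scene");s=c["img"]
for cc in(t,c):
    for q in([521.3,110,60],[522.4,111.7,60],np.r_[o["tool_pos"][:2],o["tool_pos"][2]-71]):
        p=np.linalg.inv(cc["world_from_camera"])@np.r_[q,1];print(np.round([p[0]/p[2]*cc["fx"]+cc["cx"],p[1]/p[2]*cc["fy"]+cc["cy"]],1))
cv2.imwrite("pics/g.png",cv2.resize(s[180:270,360:480],(800,600),interpolation=2))
E
```

```text
[522.2 112.3 160.5] [-3.141e+00  1.000e-03 -1.420e-01] 21.312528683388244
[237.6 289.3]
[236.9 288.8]
[234.7 288.4]
[414.3 230.1]
[415.  230.7]
[417.4 221.1]
```

View pics/g.png

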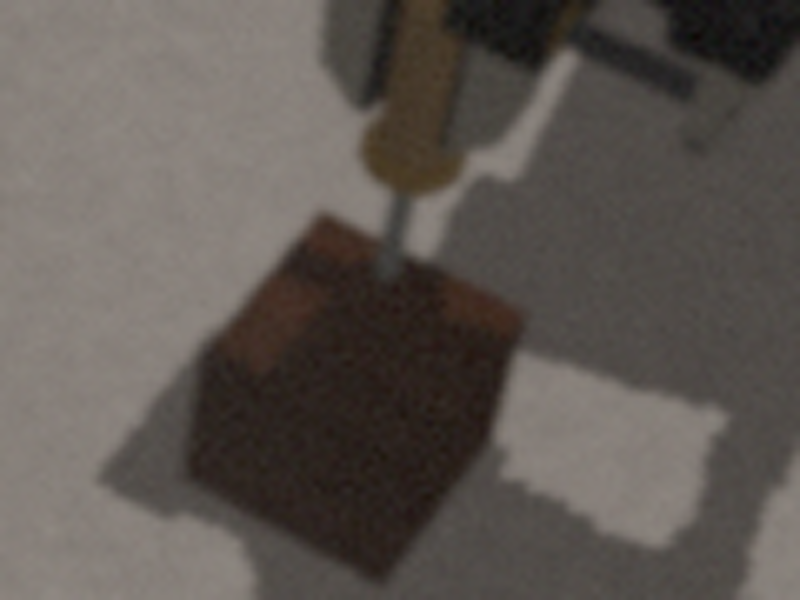

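>>> apply_moves(motion="0 0 0.02 0; 0 0 0.02 0; 0 0 0.02 0; 0 0 0.01 0; 0 0 0.005 0; 0 0 0 0")

```text
time: 23.68
tool_pos: [522.5, 112.3, 85.8]
tcp_rot: [3.142, -0.0, -0.141]
contact_force: [0.2, -0.3, -0.9]
grip_width: 21.2
finger_force: 30.0
```

>>> apply_moves(motion="0 0 0.002 0; 0 0 0.001 0; 0 0 0.001 0; 0 0 0 0")

```text
time: 24.18
tool_pos: [522.3, 111.9, 81.7]
tcp_rot: [3.142, -0.0, -0.142]
contact_force: [0.5, 0.1, -0.4]
grip_width: 21.6
finger_force: 30.0
```

>>> apply_moves(motion="0 0 0.001 0; 0 0 0.0005 0; 0 0 0 0; 0 0 0 0")

```text
time: 24.68
tool_pos: [522.5, 112.0, 80.9]
tcp_rot: [-3.142, -0.001, -0.142]
contact_force: [-1.7, -0.5, 5.7]
grip_width: 20.8
finger_force: 30.0
```

Seated (5.7 N). Release gently, then rise straight up and retreat.

>>> apply_moves(motion="0 0 0 0; 0 0 0 0; 0 0 0 0; 0 0 0 0; 0 0 0 0", fingers=0.2)

```text
time: 25.3
tool_pos: [522.4, 112.0, 80.1]
tcp_rot: [3.141, 0.0, -0.142]
contact_force: [0.3, -0.9, -0.8]
grip_width: 54.8
finger_force: 0.0
```

>>> apply_moves(motion="0 0 -0.03 0; 0 0 -0.05 0; 0 0 -0.05 0; -0.04 0 0 0; -0.05 0 0 0; -0.04 0 0 0; 0 0 0 0; 0 0 0 0")

```text
time: 26.3
tool_pos: [394.5, 130.4, 210.6]
tcp_rot: [-3.141, -0.002, -0.141]
contact_force: [-0.5, -0.2, -0.1]
grip_width: 55.2
finger_force: 0.0
```

```bash
python3 - <<'E'
from h import *
blanks()
t=bot.capture("top")["img"];s=bot.capture("scene")["img"]
print(np.round(bot.get_obs()["contact_force"],1))
cv2.imwrite("pics/z.png",np.hstack([cv2.resize(s[150:330,215:615],(800,360),interpolation=2)]))
E
```

```text
top top blank jig frame ((-47.280799865722656, -31.373382568359375), (59.55363845825195, 90.02566528320312), 89.7626724243164) 1077 z 43.79261968889273
scene top blank jig frame ((-59.23866653442383, -32.894798278808594), (59.45672607421875, 111.40713500976562), 89.95925903320312) 887 z 44.23053275452094
[-0.5 -0.4 -0.6]
```

View pics/z.png

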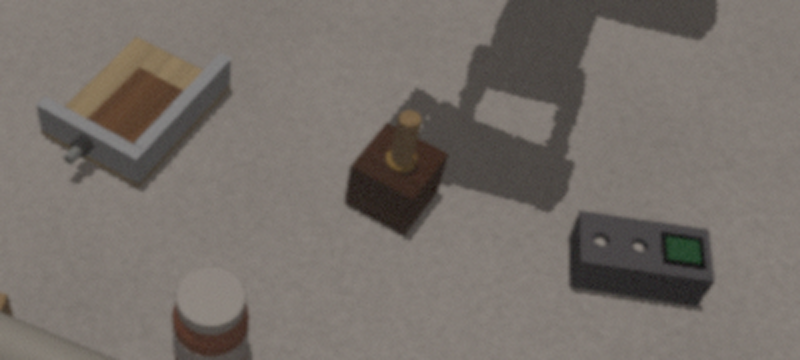

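```bash
python3 -c "
from plant import bot
print(bot.close_job())"
```

```text
the job is handed in; nothing more can be done
None
```

I handed the job in at about 26 s. The pile looked square against both fences and the stylus stands upright in its holder. The zero button was pressed to its stop (12.7 N). I couldn't see the lower two blanks separately, so their squareness is inferred from both pushes stalling at the fences. The hand-in returned no verdict.

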